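# Unstack the wax runner bars onto their colour cradles

### The arm

A 6-joint arm with a two-finger parallel gripper is mounted at the origin on the work surface. World frame = base frame: x ahead of the robot, y to its left, z up, the work surface at z = 0. Lengths are in m, angles in rad, forces in N, time in s.
With the tool pointing down it reaches from about 0.325 to 0.775 m from the base axis. Payload 5.5 kg.
Tool frame: the origin (TCP) lies midway between the tips of the shut fingers; the grasp point (between the pads) lies 19 mm behind it; z points along the fingers, y is the line along which they close (so a half turn about z gives the same grasp; the last joint's range is limited). The gripper opens to 85 mm and grips with 20 to 120 N. Pads are 22 mm wide; open, the fingers measure 114 mm over their backs; the gripper's body (76 mm by 85 mm) begins 54 mm behind the grasp point. The pads swing forward as they close: fully open they stand 13 mm farther back than shut.
Start: joints at [-1.397, 0.091, 1.231, -0, 1.82, -0.057], TCP at [0.137, -0.584, 0.231] pointing down, gripper open.
Joint ranges: [-2.87, 2.87], [-0.86, 2.18], [0.17, 2.46], [-1.51, 4.65], [0.06, 2.69], [-2.65, 2.65]. Speed limits (rad/s): [2.57, 2.57, 3.01, 3.14, 3.14, 3.14].

### API

Orientations are given as a unit quaternion [x, y, z, w].
In Python, from cell import ctrl gives the robot as it stands. The module is installed in compiled form; this text tells all that it offers.
- The arm moves only by the tool drive_tool, never from a script. Its argument "increments" is a list of rows, each a list of 2 entries, a list of its own where there are three numbers: the shift along the tool's x, y, z in units of 25 mm (1.0 is 25 mm), then the turn, a rotation vector about the tool's x, y, z in units of 5 degrees (1.0 is 5 degrees). In form: [[[x, y, z], [ax, ay, az]], ...]. A call has 1 to 20 rows; each row shifts and turns the commanded pose from where the row before left it, along the tool's axes as they then stand; what a row does not reach is not made up. A row lasts 1/8 s, in which the tool goes at most 62.5 mm and 10.7 degrees, less where a joint would pass 70% of its speed; a pose out of reach is approached as far as the arm can. A call is refused whole if a number of a shift passes 1 or a number of a turn 1, either way. A call with a gripper value outside its range is refused whole. "claw" is the closure, from -1 (fully open) to 1 (shut), set as the call begins (left out, the last holds). The fingers move at their own pace and stop on an object; "squeeze" is the grip in N (left out, the last holds). Time passes only in rows, so rows that do not move let the fingers close. It gives the time, the measured TCP pose, the force, the opening and the grip force at its end, in the units of the state.
- ctrl.observe(): the state, without advancing time (a new reading comes with each control period).
- ctrl.snapshot(name): name is "scene" or "top"; returns the picture (400x640x3 uint8, red, green, blue); there is no depth.
- ctrl.camera_model(name): a dict with "mtx" (3x3 intrinsics, pixels), "position" and "rotation" of the camera in the world. Camera axes: x right, y up, looking along -z (the intrinsics and any distortion apply to the point x, -y, -z); pixel columns grow to the right and rows downward; lengths in m; the calibration is good to about 2 mm. A picture is of the moment at which its call begins. camera_model takes no time and is no camera call.
- ctrl.hand_in(): hands the job in; it is judged then, once.
Trained networks look in the newest picture that a camera, given by its name, has taken for a name from the list of things; names that differ only in an ending like _2 or _b are one class to them, and where a whole thing is asked for, a point or a joint stands for the part that bears it (a point fixed in the world has none). Each returns a list of dicts, best first, with "p" (0 to 1); they miss things now and then, are a little off and sometimes report something else, mostly with a low value. They report only what shows in the picture. A call takes as long as a camera call.
- ctrl.regions_of(thing, camera): "mask" (400x640 bool, what is visible of it) and "box" ([left, top, right, bottom] in pixels, round what is visible of it).
The state is a dict: "time": time; "joint_pos": joint angles; "joint_velocities": joint speeds; "effort": joint torques, N m; "tool_pos": TCP position; "eef_rot": TCP orientation; "force": force on the tool from outside, world axes, zero at the start; "wrist_torque": the same for the moment, N m; "width": opening from 0.0 (shut) to 1.0 (fully open); "finger_force": force on a finger pad.
Only numpy, scipy, OpenCV 4.12 (cv2) and the standard library are available. Lean on these libraries where they do the work, as an engineer would, in place of code of your own. Each camera call takes 0.05 s, during which the arm holds its last target. There are 200 camera calls.

### The job

Take apart the criss-cross pile of five wax runner bars and lay each bar on the cradle of its own colour, flat and right way up, squarely lengthways between the two end stops and centred on the plate to within about a centimetre. Set the bars down rather than dropping them, and leave all five at rest.

Things in the scene. Friction and masses are not known exactly. Their poses are not given: they have to be found in the camera images.
- bar_green: green wax runner bar, 120 mm long, 32 mm wide, 26 mm high, about 95 g; starts in the pile, in the bottom layer beside and parallel to the blue bar (70 mm between centre lines), on a 6 mm paper pad. Origin at the centre of its underside, x along its length, y across, z up
- bar_blue: blue wax runner bar, 120 mm long, 32 mm wide, 26 mm high, about 95 g; starts in the pile, in the bottom layer beside and parallel to the green bar (70 mm between centre lines), on a 6 mm paper pad. Origin at the centre of its underside, x along its length, y across, z up
- bar_red: red wax runner bar, 120 mm long, 32 mm wide, 26 mm high, about 95 g; starts in the pile, in the middle layer across the bottom two, parallel to the yellow bar (70 mm between centre lines). Origin at the centre of its underside, x along its length, y across, z up
- bar_yellow: yellow wax runner bar, 120 mm long, 32 mm wide, 26 mm high, about 95 g; starts in the pile, in the middle layer across the bottom two, parallel to the red bar (70 mm between centre lines). Origin at the centre of its underside, x along its length, y across, z up
- bar_brown: brown wax runner bar, 120 mm long, 32 mm wide, 26 mm high, about 95 g; starts in the pile, alone on top, across the red and yellow bars. Origin at the centre of its underside, x along its length, y across, z up
- cradle_green: fixed cradle for the green bar: flat green plate 156 mm long, 60 mm wide, 6 mm thick, an aluminium stop across each end (16 mm above the table, 144 mm clear between them), long sides open. Origin at the centre of its underside, on the table, x along its length, y across, z up; the bar's seat is at z = 6 mm
- cradle_blue: fixed cradle for the blue bar: flat blue plate 156 mm long, 60 mm wide, 6 mm thick, an aluminium stop across each end (16 mm above the table, 144 mm clear between them), long sides open. Origin at the centre of its underside, on the table, x along its length, y across, z up; the bar's seat is at z = 6 mm
- cradle_red: fixed cradle for the red bar: flat red plate 156 mm long, 60 mm wide, 6 mm thick, an aluminium stop across each end (16 mm above the table, 144 mm clear between them), long sides open. Origin at the centre of its underside, on the table, x along its length, y across, z up; the bar's seat is at z = 6 mm
- cradle_yellow: fixed cradle for the yellow bar: flat yellow plate 156 mm long, 60 mm wide, 6 mm thick, an aluminium stop across each end (16 mm above the table, 144 mm clear between them), long sides open. Origin at the centre of its underside, on the table, x along its length, y across, z up; the bar's seat is at z = 6 mm
- cradle_brown: fixed cradle for the brown bar: flat brown plate 156 mm long, 60 mm wide, 6 mm thick, an aluminium stop across each end (16 mm above the table, 144 mm clear between them), long sides open. Origin at the centre of its underside, on the table, x along its length, y across, z up; the bar's seat is at z = 6 mm

How it is judged:
At the end, for the whole second after the job is handed in: Each bar lies released and at rest on the cradle of its own colour: its centre within 14 mm of the cradle's centre along and across, its underside on the plate (3 to 9 mm above the cradle's origin), upright within 0.06 rad and along the cradle within 0.17 rad (either end first) (x of bar_green in the frame of cradle_green between -0.014 and 0.014 m and y of bar_green in the frame of cradle_green between -0.014 and 0.014 m and z of bar_green in the frame of cradle_green between 0.003 and 0.009 m and angle between each of bar_green, bar_blue, bar_red, bar_yellow, bar_brown's own z axis and vertical below 0.06 rad and angle between the x axis of bar_green and the x axis of cradle_green, either way round below 0.17 rad and linear speed of each of bar_green, bar_blue, bar_red, bar_yellow, bar_brown below 0.02 m/s and angular speed of each of bar_green, bar_blue, bar_red, bar_yellow, bar_brown below 0.1 rad/s and contact force between the fingers and bar_green below 0.1 N and x of bar_blue in the frame of cradle_blue between -0.014 and 0.014 m and y of bar_blue in the frame of cradle_blue between -0.014 and 0.014 m and z of bar_blue in the frame of cradle_blue between 0.003 and 0.009 m and angle between the x axis of bar_blue and the x axis of cradle_blue, either way round below 0.17 rad and contact force between the fingers and bar_blue below 0.1 N and x of bar_red in the frame of cradle_red between -0.014 and 0.014 m and y of bar_red in the frame of cradle_red between -0.014 and 0.014 m and z of bar_red in the frame of cradle_red between 0.003 and 0.009 m and angle between the x axis of bar_red and the x axis of cradle_red, either way round below 0.17 rad and contact force between the fingers and bar_red below 0.1 N and x of bar_yellow in the frame of cradle_yellow between -0.014 and 0.014 m and y of bar_yellow in the frame of cradle_yellow between -0.014 and 0.014 m and z of bar_yellow in the frame of cradle_yellow between 0.003 and 0.009 m and angle between the x axis of bar_yellow and the x axis of cradle_yellow, either way round below 0.17 rad and contact force between the fingers and bar_yellow below 0.1 N and x of bar_brown in the frame of cradle_brown between -0.014 and 0.014 m and y of bar_brown in the frame of cradle_brown between -0.014 and 0.014 m and z of bar_brown in the frame of cradle_brown between 0.003 and 0.009 m and angle between the x axis of bar_brown and the x axis of cradle_brown, either way round below 0.17 rad and contact force between the fingers and bar_brown below 0.1 N); the robot touches nothing.
It fails at once if the green bar is dropped (falls free by more than about 30 mm, faster than 0.8 m/s with no finger on it) (linear speed of bar_green above 0.8 m/s and contact force between the fingers and bar_green below 0.05 N).
It fails at once if the blue bar is dropped (falls free by more than about 30 mm, faster than 0.8 m/s with no finger on it) (linear speed of bar_blue above 0.8 m/s and contact force between the fingers and bar_blue below 0.05 N).
It fails at once if the red bar is dropped (falls free by more than about 30 mm, faster than 0.8 m/s with no finger on it) (linear speed of bar_red above 0.8 m/s and contact force between the fingers and bar_red below 0.05 N).
It fails at once if the yellow bar is dropped (falls free by more than about 30 mm, faster than 0.8 m/s with no finger on it) (linear speed of bar_yellow above 0.8 m/s and contact force between the fingers and bar_yellow below 0.05 N).
It fails at once if the brown bar is dropped (falls free by more than about 30 mm, faster than 0.8 m/s with no finger on it) (linear speed of bar_brown above 0.8 m/s and contact force between the fingers and bar_brown below 0.05 N).
It also fails if it takes over 112 s, if anything falls off the work surface, if the arm or the gripper's body presses on something with over 40 N, if the wrist force passes 120 N, or if a joint passes its speed limit or range.

## Working session

There is one attempt and no reset: what is moved stays moved. The work goes in short steps, Python scripts to look and compute and a tool call to move; the robot and the scene stay as the last step left them, time stands still between calls to the robot, and variables do not carry over. Pictures are saved under pics/ and viewed, at most 14 in all, crops included, and the job is handed in when it is done.

Besides the shell and the picture viewer there is one more tool, called after "Call:" as name(argument=value, ...) on one line, values as JSON. drive_tool: Moves the arm, as the interface text tells. Its arguments: {"type":"object","properties":{"increments":{"type":"array","items":{"type":"array"}},"claw":{"type":"number"},"squeeze":{"type":"number"}},"required":["increments"]}

```bash
mkdir -p pics
cat > h.py <<'E'
import numpy as np, cv2
from cell import ctrl
def ray(cam,uv):
    m=ctrl.camera_model(cam); K=np.array(m["mtx"]); R=np.array(m["rotation"]); 
    if R.size==4:
        from scipy.spatial.transform import Rotation as Ro; R=Ro.from_quat(R).as_matrix()
    p=np.atleast_2d(uv).astype(float); d=np.c_[p,np.ones(len(p))]@np.linalg.inv(K).T
    d=d*[1,-1,-1]
    return np.array(m["position"]),d@R.T
def onplane(cam,uv,z):
    o,d=ray(cam,uv); return (o+d*((z-o[2])/d[:,2])[:,None])[:,:2]
def rect(mask,cam,z):
    c=max(cv2.findContours(mask.astype(np.uint8),0,1)[0],key=cv2.contourArea)[:,0]
    P=onplane(cam,c,z).astype(np.float32)*1000
    (cx,cy),(w,h),a=cv2.minAreaRect(P)
    if w<h: w,h,a=h,w,a+90
    return round(cx,1),round(cy,1),round(w,1),round(h,1),round((a+90)%180-90,1)
def save(cam,name):
    im=ctrl.snapshot(cam); cv2.imwrite("pics/"+name,im[:,:,::-1]); return im
E
python3 - <<'E'
from h import *
for c in("top","scene"):
    save(c,c+"0.png"); m=ctrl.camera_model(c); print(m)
zs=dict(green=.032,blue=.032,red=.058,yellow=.058,brown=.084)
for k in zs:
    for t,z in(("bar_"+k,zs[k]),("cradle_"+k,.006)):
        for r in ctrl.regions_of(t,"top")[:2]: print(t,round(r["p"],2),r["box"],rect(r["mask"],"top",z))
s=ctrl.observe();print(s)
E
```

```text
{'mtx': array([[394.39567341,   0.        , 313.86025501],
       [  0.        , 394.39567341, 200.83230192],
       [  0.        ,   0.        ,   1.        ]]), 'position': array([0.39511952, 0.00633677, 1.03252333]), 'rotation': array([-0.06236606,  0.0559995 ,  0.71168527, -0.69748018])}
{'mtx': array([[386.07754364,   0.        , 317.16251903],
       [  0.        , 386.07754364, 203.72299307],
       [  0.        ,   0.        ,   1.        ]]), 'position': array([ 0.9043447 , -0.5272661 ,  0.77979587]), 'rotation': array([0.34358566, 0.10249413, 0.27485825, 0.89213048])}
bar_green 0.82 [341.4, 219.3, 357.7, 268.2] (449.1, -70.1, 32.8, 32.5, 80.1)
bar_green 0.54 [314.9, 221.0, 363.6, 238.5] (481.0, -81.6, 50.8, 33.9, 78.5)
bar_blue 0.54 [313.3, 215.9, 331.9, 265.3] (461.3, -2.6, 38.6, 31.2, -10.6)
bar_blue 0.38 [405.0, 219.8, 469.3, 253.8] (467.1, -294.3, 157.2, 61.7, 80.4)
cradle_blue 0.56 [311.6, 217.7, 331.2, 263.9] (461.7, -3.2, 41.3, 34.9, -10.9)
bar_red 0.81 [306.1, 244.3, 354.3, 265.1] (426.2, 8.7, 49.8, 32.2, 81.8)
cradle_red 0.79 [365.8, 150.4, 429.5, 172.8] (672.7, -2
[... 614 characters left out ...]
ray([-1.39669204e+00,  9.10995058e-02,  1.23068914e+00,  2.30569206e-05,
        1.81983391e+00, -5.66638832e-02]), 'joint_velocities': array([-3.52524525e-04, -1.34374337e-03,  1.88734476e-04,  3.81949604e-05,
       -2.82869650e-04,  9.06785260e-04]), 'effort': array([-6.67749227e-04, -4.58133996e+01, -4.17853510e+01,  1.36008981e-05,
        5.60209628e-04,  9.99590128e-06]), 'tool_pos': array([ 0.13726303, -0.584094  ,  0.23128165]), 'eef_rot': array([ 9.93350311e-01,  1.15131051e-01,  1.02760351e-05, -1.55832648e-05]), 'force': array([ 0.00928591,  0.5181205 , -0.5692235 ]), 'wrist_torque': array([-0.02499205,  0.01353605,  0.02234105]), 'finger_force': 0.0, 'width': 0.9970570245470004}
```

View pics/top0.png

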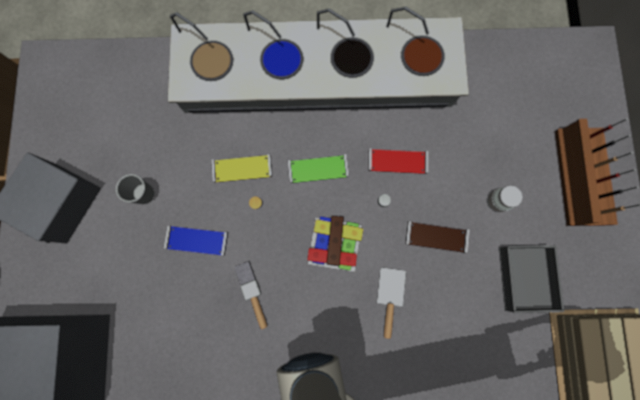

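View pics/scene0.png

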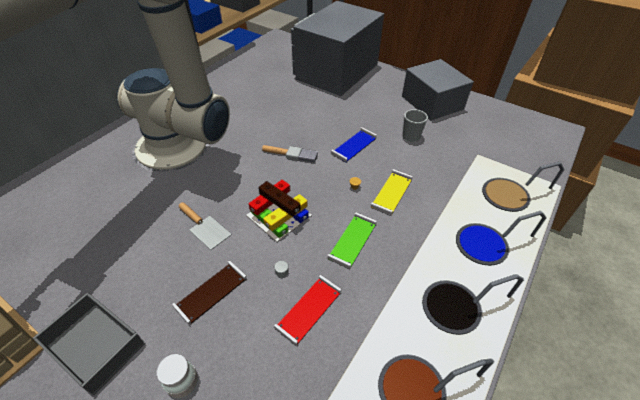

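The top view shows the pile at about (335,243). The cradles are yellow (241,168), green (318,168), red (398,161), blue (196,240) and brown (437,237), and brown lies fully visible on top. The networks missed the green and blue cradles, so I'll measure all the cradles by colour.

```bash
cat >> h.py <<'E'
from scipy.spatial.transform import Rotation as Ro
HS=dict(yellow=(25,34),green=(40,75),red=(0,6),blue=(110,130),brown=(0,20))
def colour(im,k,box):
    h=cv2.cvtColor(im,cv2.COLOR_RGB2HSV); l,r=HS[k]
    m=(h[...,0]>=l)&(h[...,0]<=r)&(h[...,1]>110)
    if k=="red": m=((h[...,0]<=6)|(h[...,0]>=174))&(h[...,1]>150)&(h[...,2]>100)
    z=np.zeros_like(m); a,b,c,d=box; z[b:d,a:c]=m[b:d,a:c]; return z
def pose():
    s=ctrl.observe(); M=Ro.from_quat(s["eef_rot"]).as_matrix()
    return s,np.array(s["tool_pos"]),M
def go(x,y,z,th):
    "tool-frame shift to target (mm,deg), units; shift given in present tool axes"
    s,p,M=pose(); t=np.degrees(np.arctan2(M[1,0],M[0,0]))
    d=np.array([x,y,z])/1000-p
    print("t",s["time"],"p",(p*1000).round(1),"th",round(t,1),"w",round(s["width"],2),"| shift units",(M.T@d/.025).round(2),"turn units",round((t-th)/5,2),
     "tilt",(M[:,2]).round(3))
E
python3 - <<'E'
from h import *
im=cv2.imread("pics/top0.png")[:,:,::-1].copy()
B=dict(yellow=(200,145,283,190),green=(283,145,360,190),red=(362,140,440,180),blue=(155,220,235,260),brown=(398,212,478,260))
for k in B: print(k,rect(colour(im,k,B[k]),"top",.006))
P=dict(x=(295,205,375,280))
for k,z in(("red",.058),("yellow",.058),("green",.032),("blue",.032)): print(k,rect(colour(im,k,P["x"]),"top",z))
go(460,-34,150,-8)
E
```

```text
yellow (661.1, 207.3, 140.3, 59.5, -85.4)
green (656.1, 1.5, 139.6, 58.2, -85.2)
red (672.4, -213.9, 138.3, 57.0, 85.8)
blue (471.4, 324.6, 139.9, 59.3, 82.5)
brown (467.5, -303.9, 135.3, 53.0, 80.7)
red (425.8, 6.9, 45.7, 27.9, 82.6)
yellow (478.9, -77.7, 50.7, 32.1, 77.4)
green (449.2, -69.1, 32.1, 30.7, -12.5)
blue (460.2, -5.2, 35.1, 31.7, -12.5)
t 0.6 p [ 137.3 -584.1  231.3] th 13.2 w 1.0 | shift units [ 17.6  -18.47   3.25] turn units 4.24 tilt [ 0.  0. -1.]
```

Call:
drive_tool(increments=[[[0.93,-0.97,0],[0,0,0]],[[0.93,-0.97,0],[0,0,0]],[[0.93,-0.97,0],[0,0,0]],[[0.93,-0.97,0],[0,0,0]],[[0.93,-0.97,0],[0,0,0]],[[0.93,-0.97,0],[0,0,0]],[[0.93,-0.97,0.2],[0,0,0]],[[0.93,-0.97,0.2],[0,0,0]],[[0.93,-0.97,0.2],[0,0,0]],[[0.93,-0.97,0.2],[0,0,0]],[[0.93,-0.97,0.3],[0,0,0]],[[0.93,-0.97,0.3],[0,0,0]],[[0.93,-0.97,0.3],[0,0,0]],[[0.93,-0.97,0.3],[0,0,0]],[[0.93,-0.97,0.3],[0,0,0]],[[0.93,-0.97,0.3],[0,0,0]],[[0.93,-0.97,0.3],[0,0,0]],[[0.93,-0.97,0.3],[0,0,0]],[[0.86,-1.0,0],[0,0,1]],[[0,0,0],[0,0,1]]], claw=-0.4, squeeze=40)

```text
time: 3.1
tool_pos: [0.4605, -0.0323, 0.1511]
eef_rot: [1.0, 0.028, -0.0, -0.0]
force: [0.1, 0.7, 0.6]
width: 0.7
finger_force: 0.0
```

```bash
python3 -c "
from h import *
go(460,-34,61,-8)"
```

```text
t 3.1 p [460.5 -32.3 151.1] th 3.2 w 0.7 | shift units [-0.02  0.07  3.6 ] turn units 2.25 tilt [-0.     0.001 -1.   ]
```

Call:
drive_tool(increments=[[[0,0.07,0.8],[0,0,1]],[[0,0,0.8],[0,0,1]],[[0,0,0.8],[0,0,0.25]],[[0,0,0.6],[0,0,0]],[[0,0,0.4],[0,0,0]],[[0,0,0.2],[0,0,0]]])

```text
time: 3.85
tool_pos: [0.46, -0.036, 0.0608]
eef_rot: [0.998, -0.07, -0.0, -0.0]
force: [0.0, -0.1, 0.1]
width: 0.7
finger_force: 0.0
```

Call:
drive_tool(increments=[[[0,0,0],[0,0,0]],[[0,0,0],[0,0,0]],[[0,0,0],[0,0,0]],[[0,0,0],[0,0,0]],[[0,0,0],[0,0,0]]], claw=1)

```text
time: 4.47
tool_pos: [0.4606, -0.036, 0.0621]
eef_rot: [0.998, -0.07, 0.001, 0.0]
force: [-0.4, -0.3, 4.9]
width: 0.364
finger_force: 40.7
```

```bash
python3 -c "
from h import *
go(467.5,-303.5,120,80.7); print(ctrl.observe()['finger_force'])
save('scene','s1.png')"
```

```text
t 4.475 p [460.6 -36.   62.1] th -8.0 w 0.36 | shift units [ 1.77 10.56 -2.31] turn units -17.74 tilt [ 0.001 -0.    -1.   ]
40.72587311267853
```

View pics/s1.png

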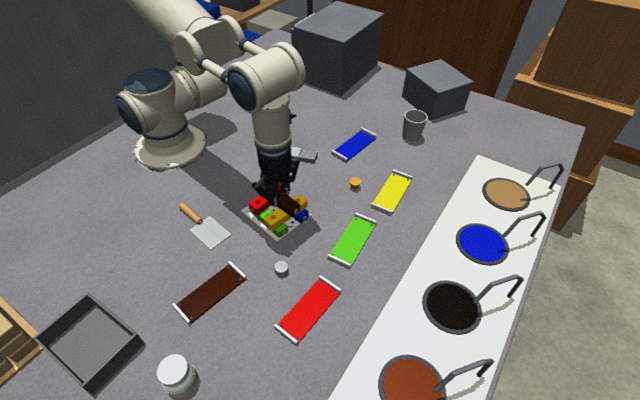

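The fingers hold the brown bar (31 mm opening), and the pile is undisturbed.

Call:
drive_tool(increments=[[[0,0,-0.4],[0,0,0]],[[0,0,-0.8],[0,0,0]],[[0,0,-1],[0,0,0]],[[0.16,0.96,-0.2],[0,0,0]],[[0.16,0.96,0],[0,0,0]],[[0.16,0.96,0],[0,0,0]],[[0.16,0.96,0],[0,0,0]],[[0.16,0.96,0],[0,0,0]],[[0.16,0.96,0],[0,0,0]],[[0.16,0.96,0],[0,0,0]],[[0.16,0.96,0],[0,0,0]],[[0.16,0.96,0],[0,0,0]],[[0.16,0.96,0],[0,0,0]],[[0.17,0.96,0],[0,0,0]],[[0,0,0],[0,0,-1]],[[0,0,0],[0,0,-1]],[[0,0,0],[0,0,-1]],[[0,0,0],[0,0,-1]],[[0,0,0],[0,0,-1]],[[0,0,0],[0,0,-1]]])

```text
time: 7.02
tool_pos: [0.4671, -0.3041, 0.1211]
eef_rot: [0.981, 0.192, -0.0, -0.0]
force: [-0.7, -0.4, -1.5]
width: 0.365
finger_force: 40.1
```

Call:
drive_tool(increments=[[[0,0,0],[0,0,-1]],[[0,0,0],[0,0,-1]],[[0,0,0],[0,0,-1]],[[0,0,0],[0,0,-1]],[[0,0,0],[0,0,-1]],[[0,0,0],[0,0,-1]],[[0,0,0.3],[0,0,-1]],[[0,0,0.3],[0,0,-1]],[[0,0,0.3],[0,0,-1]],[[0,0,0.3],[0,0,-1]],[[0,0,0.3],[0,0,-1]],[[0,0,0.3],[0,0,-0.75]]])

```text
time: 8.52
tool_pos: [0.467, -0.3041, 0.0759]
eef_rot: [0.761, 0.648, -0.0, -0.0]
force: [-0.1, 0.4, -1.5]
width: 0.364
finger_force: 40.1
```

Run:
```python
from h import *
go(467.5,-303.5,9,80.7); print(ctrl.observe()['finger_force'],ctrl.observe()['force'])
im=save('top','t1.png')
for k in("red","yellow","brown"):
    for r in ctrl.regions_of("bar_"+k,"top")[:1]: print(k,r["p"],rect(r["mask"],"top",.058))
B=(295,205,375,280)
for k in("red","yellow"): print(k,rect(colour(im,k,B),"top",.058))
for k in("green","blue"): print(k,rect(colour(im,k,B),"top",.032))
cv2.imwrite("pics/t1c.png",cv2.resize(im[140:300,150:490,::-1],None,fx=2.3,fy=2.3))
```

```text
t 8.525 p [ 467.  -304.1   75.9] th 80.9 w 0.36 | shift units [0.03 0.02 2.68] turn units 0.03 tilt [-0.  0. -1.]
40.075979232788086 [-0.07835575  0.40256653 -1.49081452]
red 0.67 (422.1, -26.6, 121.2, 34.5, 82.6)
yellow 0.8 (487.2, -43.4, 123.9, 35.6, 77.4)
brown 0.95 (473.9, -284.2, 67.8, 34.8, 80.6)
red (420.8, -27.5, 115.1, 28.4, 81.7)
yellow (486.1, -45.5, 116.8, 32.1, 77.4)
green (448.9, -70.9, 32.0, 27.3, -11.3)
blue (460.2, -5.2, 35.1, 31.7, -12.5)
```

View pics/t1c.png

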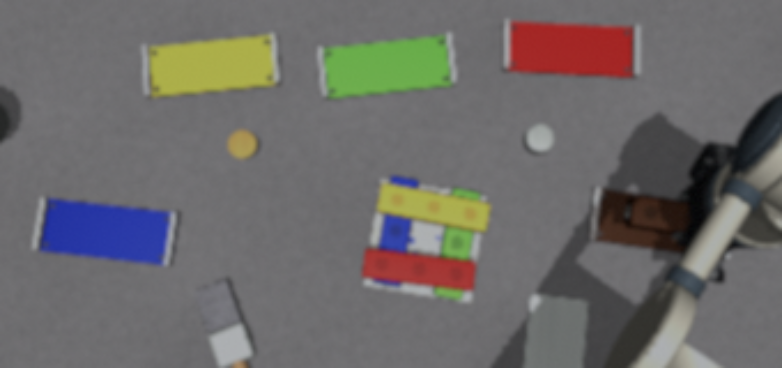

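Brown is gripped squarely over its cradle. Red and yellow lie free on top of the pile, at about (421,-27) and (486,-44). Now set brown down.

Call:
drive_tool(increments=[[[0,0,0.8],[0,0,0]],[[0,0,0.8],[0,0,0]],[[0,0,0.5],[0,0,0]],[[0,0,0.3],[0,0,0]],[[0,0,0.15],[0,0,0]],[[0,0,0.08],[0,0,0]],[[0,0,0],[0,0,0]]])

```text
time: 9.6
tool_pos: [0.4673, -0.3037, 0.0109]
eef_rot: [0.762, 0.648, 0.0, 0.0]
force: [-0.0, 0.4, -1.3]
width: 0.364
finger_force: 40.1
```

Call:
drive_tool(increments=[[[0,0,0],[0,0,0]],[[0,0,0],[0,0,0]],[[0,0,0],[0,0,0]],[[0,0,-0.4],[0,0,0]],[[0,0,-0.8],[0,0,0]],[[0,0,-1],[0,0,0]],[[0,0,-1],[0,0,0]]], claw=-0.4)

```text
time: 10.48
tool_pos: [0.4674, -0.3038, 0.0932]
eef_rot: [0.762, 0.648, 0.0, 0.001]
force: [0.1, -0.3, -0.7]
width: 0.699
finger_force: 0.0
```

```bash
python3 -c "
from h import *
go(421.5,-27,100,82)"
```

```text
t 10.475 p [ 467.4 -303.8   93.2] th 80.7 w 0.7 | shift units [10.63 -3.6  -0.29] turn units -0.26 tilt [ 0.002 -0.001 -1.   ]
```

Call:
drive_tool(increments=[[[0.97,-0.33,0],[0,0,-0.26]],[[0.97,-0.33,0],[0,0,0]],[[0.97,-0.33,0],[0,0,0]],[[0.97,-0.33,0],[0,0,0]],[[0.97,-0.33,0],[0,0,0]],[[0.97,-0.33,0],[0,0,0]],[[0.97,-0.33,0],[0,0,0]],[[0.97,-0.33,0],[0,0,0]],[[0.97,-0.33,0],[0,0,0]],[[0.97,-0.33,0],[0,0,0]],[[0.9,-0.33,0],[0,0,0]],[[0,0,0],[0,0,0]]])

```text
time: 11.98
tool_pos: [0.4149, -0.0275, 0.0924]
eef_rot: [0.754, 0.657, 0.001, 0.001]
force: [-0.1, -0.4, -0.6]
width: 0.7
finger_force: 0.0
```

```bash
python3 -c "
from h import *
go(421.5,-27,35,82)"
```

```text
t 11.975 p [414.9 -27.5  92.4] th 82.2 w 0.7 | shift units [0.06 0.25 2.3 ] turn units 0.03 tilt [ 0.003 -0.    -1.   ]
```

Call:
drive_tool(increments=[[[0.06,0.25,0.4],[0,0,0]],[[0,0,0.7],[0,0,0]],[[0,0,0.6],[0,0,0]],[[0,0,0.4],[0,0,0]],[[0,0,0.2],[0,0,0]],[[0,0,0],[0,0,0]]])

```text
time: 12.72
tool_pos: [0.4208, -0.0278, 0.0327]
eef_rot: [0.755, 0.656, -0.0, -0.0]
force: [-0.4, -0.5, 0.1]
width: 0.699
finger_force: 0.0
```

Call:
drive_tool(increments=[[[0,0,0],[0,0,0]],[[0,0,0],[0,0,0]],[[0,0,0],[0,0,0]],[[0,0,0],[0,0,0]],[[0,0,0],[0,0,0]]], claw=1)

```text
time: 13.35
tool_pos: [0.4214, -0.0278, 0.0338]
eef_rot: [0.755, 0.656, 0.0, 0.001]
force: [0.5, -0.1, 4.9]
width: 0.365
finger_force: 41.4
```

```bash
python3 -c "
from h import *
go(672.4,-213,110,85.6)"
```

```text
t 13.35 p [421.4 -27.8  33.8] th 82.0 w 0.37 | shift units [-5.94 10.97 -3.03] turn units -0.71 tilt [ 0.001 -0.    -1.   ]
```

Call:
drive_tool(increments=[[[0,0,-0.4],[0,0,0]],[[0,0,-0.8],[0,0,0]],[[0,0,-0.9],[0,0,0]],[[-0.5,0.92,-0.4],[0,0,0]],[[-0.5,0.92,0],[0,0,0]],[[-0.5,0.92,0],[0,0,0]],[[-0.5,0.92,0],[0,0,0]],[[-0.5,0.92,0],[0,0,0]],[[-0.5,0.92,0],[0,0,0]],[[-0.5,0.92,0],[0,0,0]],[[-0.5,0.92,0],[0,0,0]],[[-0.5,0.92,0],[0,0,0]],[[-0.5,0.92,0],[0,0,0]],[[-0.5,0.92,0],[0,0,0]],[[-0.44,0.85,0.3],[0,0,-0.7]],[[0,0,0.6],[0,0,0]],[[0,0,0.6],[0,0,0]],[[0,0,0.2],[0,0,0]],[[0,0,0],[0,0,0]]])

```text
time: 15.72
tool_pos: [0.6713, -0.2123, 0.0525]
eef_rot: [0.734, 0.679, -0.0, -0.001]
force: [0.0, -0.1, -0.3]
width: 0.367
finger_force: 40.7
```

```bash
python3 -c "
from h import *
go(672.4,-213,8,85.6)"
```

```text
t 15.725 p [ 671.3 -212.3   52.5] th 85.5 w 0.37 | shift units [-0.02  0.05  1.78] turn units -0.01 tilt [-0.001  0.001 -1.   ]
```

Call:
drive_tool(increments=[[[-0.02,0.05,0.5],[0,0,0]],[[0,0,0.6],[0,0,0]],[[0,0,0.4],[0,0,0]],[[0,0,0.2],[0,0,0]],[[0,0,0.06],[0,0,0]],[[0,0,0],[0,0,0]]])

```text
time: 16.48
tool_pos: [0.6733, -0.2136, 0.0094]
eef_rot: [0.734, 0.679, 0.0, 0.0]
force: [-0.4, -0.4, -1.1]
width: 0.364
finger_force: 40.7
```

Call:
drive_tool(increments=[[[0,0,0],[0,0,0]],[[0,0,0],[0,0,0]],[[0,0,0],[0,0,0]],[[0,0,-0.4],[0,0,0]],[[0,0,-0.8],[0,0,0]],[[0,0,-1],[0,0,0]],[[0,0,-1],[0,0,0]],[[0,0,0],[0,0,0]]], claw=-0.4)

```text
time: 17.48
tool_pos: [0.675, -0.2142, 0.0943]
eef_rot: [0.734, 0.679, 0.002, 0.003]
force: [0.5, 1.1, 0.1]
width: 0.702
finger_force: 0.0
```

Run:
```python
from h import *
go(486.5,-44.5,35,77.4)
im=save('top','t2.png')
print("yellow",rect(colour(im,"yellow",(295,205,375,280)),"top",.058))
cv2.imwrite("pics/t2c.png",cv2.resize(im[140:300,150:490,::-1],None,fx=2.3,fy=2.3))
```

```text
t 17.475 p [ 675.  -214.2   94.3] th 85.5 w 0.7 | shift units [ 6.18 -8.06  2.3 ] turn units 1.63 tilt [ 0.007 -0.003 -1.   ]
yellow (487.1, -40.1, 105.8, 33.0, 77.6)
```

View pics/t2c.png

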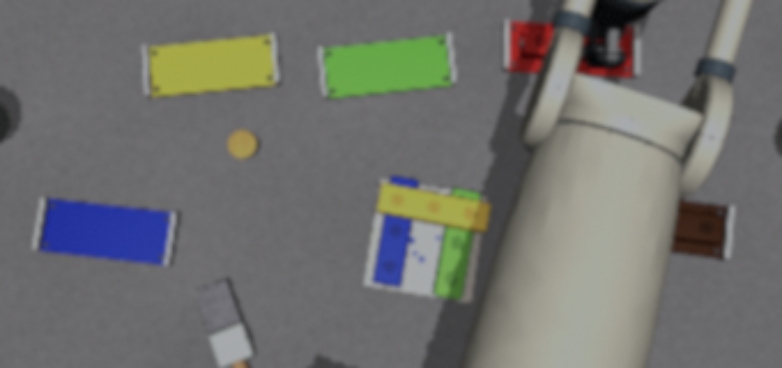

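Red sits on its cradle, and the yellow bar hasn't moved. Next, the yellow bar.

Call:
drive_tool(increments=[[[0.69,-0.9,0],[0,0,0]],[[0.69,-0.9,0],[0,0,0]],[[0.69,-0.9,0],[0,0,0]],[[0.69,-0.9,0],[0,0,0]],[[0.69,-0.9,0],[0,0,0]],[[0.69,-0.9,0],[0,0,0]],[[0.69,-0.9,0],[0,0,0]],[[0.69,-0.9,0],[0,0,0]],[[0.66,-0.86,0],[0,0,0.8]],[[0,0,0],[0,0,0.83]],[[0,0,0],[0,0,0]]])

```text
time: 18.9
tool_pos: [0.4837, -0.0435, 0.0881]
eef_rot: [0.78, 0.625, -0.0, -0.0]
force: [0.5, -0.4, -0.0]
width: 0.7
finger_force: 0.0
```

```bash
python3 -c "
from h import *
go(486.5,-44.5,35,77.4)"
```

```text
t 18.9 p [483.7 -43.5  88.1] th 77.4 w 0.7 | shift units [-0.02  0.12  2.12] turn units 0.01 tilt [-0.001  0.    -1.   ]
```

Call:
drive_tool(increments=[[[-0.02,0.12,0.4],[0,0,0]],[[0,0,0.6],[0,0,0]],[[0,0,0.6],[0,0,0]],[[0,0,0.4],[0,0,0]],[[0,0,0.12],[0,0,0]],[[0,0,0],[0,0,0]]])

```text
time: 19.65
tool_pos: [0.4871, -0.0449, 0.036]
eef_rot: [0.781, 0.625, -0.0, -0.0]
force: [-0.3, -0.7, 0.2]
width: 0.702
finger_force: 0.0
```

Call:
drive_tool(increments=[[[0,0,0],[0,0,0]],[[0,0,0],[0,0,0]],[[0,0,0],[0,0,0]],[[0,0,0],[0,0,0]],[[0,0,0],[0,0,0]]], claw=1)

```text
time: 20.27
tool_pos: [0.4877, -0.045, 0.0369]
eef_rot: [0.781, 0.625, 0.001, 0.001]
force: [-0.2, 0.6, 4.8]
width: 0.367
finger_force: 41.7
```

```bash
python3 -c "
from h import *
go(661.1,207,110,94.7)"
```

```text
t 20.275 p [487.7 -45.   36.9] th 77.4 w 0.37 | shift units [11.35  4.57 -2.92] turn units -3.46 tilt [ 0.002 -0.    -1.   ]
```

Call:
drive_tool(increments=[[[0,0,-0.4],[0,0,0]],[[0,0,-0.8],[0,0,0]],[[0,0,-0.9],[0,0,0]],[[0.95,0.38,-0.3],[0,0,0]],[[0.95,0.38,0],[0,0,0]],[[0.95,0.38,0],[0,0,0]],[[0.95,0.38,0],[0,0,0]],[[0.95,0.38,0],[0,0,0]],[[0.95,0.38,0],[0,0,0]],[[0.95,0.38,0],[0,0,0]],[[0.95,0.38,0],[0,0,0]],[[0.95,0.38,0],[0,0,0]],[[0.95,0.38,0],[0,0,0]],[[0.95,0.38,0],[0,0,0]],[[0.9,0.38,0],[0,0,-0.5]],[[0,0,0.4],[0,0,-1]],[[0,0,0.5],[0,0,-1]],[[0,0,0.5],[0,0,-0.96]],[[0,0,0.2],[0,0,0]],[[0,0,0],[0,0,0]]])

```text
time: 22.78
tool_pos: [0.66, 0.207, 0.0554]
eef_rot: [0.678, 0.735, -0.001, -0.0]
force: [-0.5, 0.4, -1.7]
width: 0.364
finger_force: 40.9
```

Run:
```python
from h import *
go(661.1,207,10,94.7)
im=save('top','t3.png')
print("green",rect(colour(im,"green",(295,205,375,280)),"top",.032),"blue",rect(colour(im,"blue",(295,205,375,280)),"top",.032))
for k in("green","blue"):
    for r in ctrl.regions_of("bar_"+k,"top")[:1]: print(k,r["p"],rect(r["mask"],"top",.032))
cv2.imwrite("pics/t3c.png",cv2.resize(im[140:300,150:490,::-1],None,fx=2.3,fy=2.3))
```

```text
t 22.775 p [660.  207.   55.4] th 94.6 w 0.36 | shift units [-0.    0.05  1.82] turn units -0.02 tilt [-0.001 -0.    -1.   ]
green (449.1, -70.8, 116.5, 27.3, -12.4) blue (464.0, -4.6, 117.4, 33.4, -8.6)
green 0.8 (448.6, -68.0, 119.1, 38.1, -10.2)
blue 0.97 (464.4, -3.3, 120.4, 31.7, -10.9)
```

View pics/t3c.png

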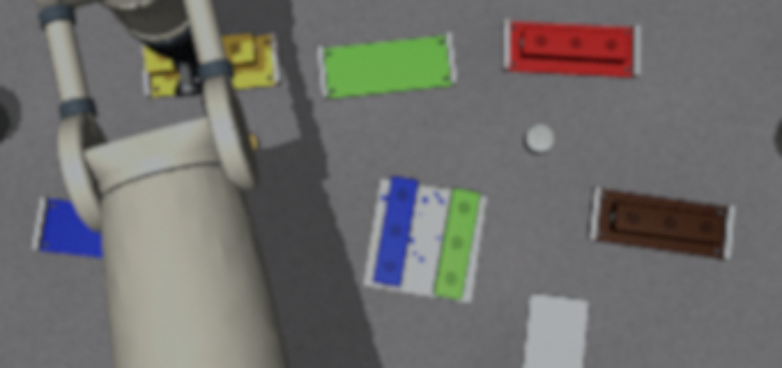

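Brown and red look centred on their cradles, and green and blue are fully visible at about (449,-69) and (464,-4). Now set yellow down.

Call:
drive_tool(increments=[[[0,0.05,0.5],[0,0,0]],[[0,0,0.6],[0,0,0]],[[0,0,0.4],[0,0,0]],[[0,0,0.2],[0,0,0]],[[0,0,0.08],[0,0,0]],[[0,0,0],[0,0,0]]])

```text
time: 23.68
tool_pos: [0.6618, 0.2072, 0.0119]
eef_rot: [0.678, 0.735, 0.0, 0.0]
force: [-0.5, 0.3, -0.5]
width: 0.365
finger_force: 40.9
```

Call:
drive_tool(increments=[[[0,0,0],[0,0,0]],[[0,0,0],[0,0,0]],[[0,0,0],[0,0,0]],[[0,0,-0.4],[0,0,0]],[[0,0,-0.8],[0,0,0]],[[0,0,-1],[0,0,0]],[[0,0,-1],[0,0,0]],[[0,0,0],[0,0,0]]], claw=-0.4)

```text
time: 24.68
tool_pos: [0.6636, 0.2077, 0.0967]
eef_rot: [0.678, 0.735, 0.003, 0.002]
force: [0.5, -0.0, 0.1]
width: 0.698
finger_force: 0.0
```

```bash
python3 -c "
from h import *
go(449,-69.5,80,-11)"
```

```text
t 24.675 p [663.6 207.7  96.7] th 94.7 w 0.7 | shift units [-10.35  -9.46   0.58] turn units 21.13 tilt [ 0.007  0.002 -1.   ]
```

Call:
drive_tool(increments=[[[-0.94,-0.86,0],[0,0,0]],[[-0.94,-0.86,0],[0,0,0]],[[-0.94,-0.86,0],[0,0,0]],[[-0.94,-0.86,0],[0,0,0]],[[-0.94,-0.86,0],[0,0,0]],[[-0.94,-0.86,0],[0,0,0]],[[-0.94,-0.86,0],[0,0,0]],[[-0.94,-0.86,0],[0,0,0]],[[-0.94,-0.86,0],[0,0,0]],[[-0.94,-0.86,0],[0,0,0]],[[-0.95,-0.86,0],[0,0,0]],[[0,0,0],[0,0,-1]],[[0,0,0],[0,0,-1]],[[0,0,0],[0,0,-1]],[[0,0,0],[0,0,-1]],[[0,0,0],[0,0,-1]],[[0,0,0],[0,0,-1]],[[0,0,0],[0,0,-1]],[[0,0,0],[0,0,-1]],[[0,0,0],[0,0,-1]]])

```text
time: 27.18
tool_pos: [0.4467, -0.0699, 0.0909]
eef_rot: [0.343, 0.939, -0.0, -0.0]
force: [0.1, 1.8, -0.3]
width: 0.703
finger_force: 0.0
```

Call:
drive_tool(increments=[[[0,0,0.1],[0,0,-1]],[[0,0,0.2],[0,0,-1]],[[0,0,0.2],[0,0,-1]],[[0,0,0.2],[0,0,-1]],[[0,0,0.2],[0,0,-1]],[[0,0,0.2],[0,0,-0.86]],[[0,0,0],[0,0,0]]])

```text
time: 28.05
tool_pos: [0.4464, -0.0699, 0.0631]
eef_rot: [0.096, 0.995, 0.0, -0.001]
force: [-0.9, -1.2, -0.1]
width: 0.701
finger_force: 0.0
```

```bash
python3 -c "
from h import *
go(449,-69.5,9.5,169)"
```

```text
t 28.05 p [446.4 -69.9  63.1] th 168.9 w 0.7 | shift units [-0.1   0.03  2.14] turn units -0.01 tilt [-0.002  0.    -1.   ]
```

Call:
drive_tool(increments=[[[-0.1,0.03,0.5],[0,0,0]],[[0,0,0.7],[0,0,0]],[[0,0,0.5],[0,0,0]],[[0,0,0.3],[0,0,0]],[[0,0,0.1],[0,0,0]],[[0,0,0],[0,0,0]]])

```text
time: 28.8
tool_pos: [0.4498, -0.0698, 0.0117]
eef_rot: [0.096, 0.995, -0.0, 0.0]
force: [0.4, 0.3, 0.2]
width: 0.702
finger_force: 0.0
```

Call:
drive_tool(increments=[[[0,0,0],[0,0,0]],[[0,0,0],[0,0,0]],[[0,0,0],[0,0,0]],[[0,0,0],[0,0,0]],[[0,0,0],[0,0,0]]], claw=1)

```text
time: 29.42
tool_pos: [0.4502, -0.0698, 0.0123]
eef_rot: [0.096, 0.995, -0.0, 0.001]
force: [-1.0, -0.3, 4.9]
width: 0.366
finger_force: 42.5
```

```bash
python3 -c "
from h import *
go(656.1,1.5,80,94.8)"
```

```text
t 29.425 p [450.2 -69.8  12.3] th 169.0 w 0.37 | shift units [-7.54  4.38 -2.7 ] turn units 14.84 tilt [ 0.001 -0.    -1.   ]
```

Call:
drive_tool(increments=[[[0,0,-0.4],[0,0,0]],[[0,0,-0.8],[0,0,0]],[[0,0,-0.9],[0,0,0]],[[-0.94,0.55,-0.4],[0,0,0]],[[-0.94,0.55,0],[0,0,0]],[[-0.94,0.55,0],[0,0,0]],[[-0.94,0.55,0],[0,0,0]],[[-0.94,0.55,0],[0,0,0]],[[-0.94,0.55,0],[0,0,0]],[[-0.94,0.55,0],[0,0,0]],[[-0.96,0.53,0],[0,0,0]],[[0,0,0],[0,0,1]],[[0,0,0],[0,0,1]],[[0,0,0],[0,0,1]],[[0,0,0],[0,0,1]],[[0,0,0],[0,0,1]],[[0,0,0],[0,0,1]],[[0,0,0],[0,0,1]],[[0,0,0],[0,0,1]],[[0,0,0],[0,0,1]]])

```text
time: 31.92
tool_pos: [0.6551, 0.0018, 0.0734]
eef_rot: [0.471, 0.882, -0.0, -0.001]
force: [-0.3, -0.1, -0.7]
width: 0.366
finger_force: 41.7
```

Call:
drive_tool(increments=[[[0,0,0.1],[0,0,1]],[[0,0,0.2],[0,0,1]],[[0,0,0.2],[0,0,1]],[[0,0,0.2],[0,0,1]],[[0,0,0.2],[0,0,1]],[[0,0,0.2],[0,0,0.84]],[[0,0,0],[0,0,0]]])

```text
time: 32.8
tool_pos: [0.6548, 0.0017, 0.0454]
eef_rot: [0.677, 0.736, -0.001, -0.001]
force: [0.4, -0.7, -1.4]
width: 0.36
finger_force: 41.7
```

```bash
python3 -c "
from h import *
go(656.1,1.5,12,94.8)"
```

```text
t 32.8 p [654.8   1.7  45.4] th 94.8 w 0.36 | shift units [-0.01  0.05  1.34] turn units 0.0 tilt [-0.003  0.    -1.   ]
```

Call:
drive_tool(increments=[[[0,0.05,0.5],[0,0,0]],[[0,0,0.4],[0,0,0]],[[0,0,0.26],[0,0,0]],[[0,0,0.14],[0,0,0]],[[0,0,0.05],[0,0,0]],[[0,0,0],[0,0,0]]])

```text
time: 33.55
tool_pos: [0.657, 0.0018, 0.0131]
eef_rot: [0.677, 0.736, 0.0, 0.0]
force: [-1.5, 0.9, -1.2]
width: 0.366
finger_force: 41.7
```

Call:
drive_tool(increments=[[[0,0,0],[0,0,0]],[[0,0,0],[0,0,0]],[[0,0,0],[0,0,0]],[[0,0,-0.4],[0,0,0]],[[0,0,-0.8],[0,0,0]],[[0,0,-1],[0,0,0]],[[0,0,-0.2],[0,0,0]],[[0,0,0],[0,0,0]]], claw=-0.4)

```text
time: 34.55
tool_pos: [0.6572, 0.0018, 0.0737]
eef_rot: [0.677, 0.736, 0.001, 0.001]
force: [0.6, -0.2, 0.0]
width: 0.697
finger_force: 0.0
```

```bash
python3 -c "
from h import *
go(464,-4,60,170)"
```

```text
t 34.55 p [657.2   1.8  73.7] th 94.8 w 0.7 | shift units [ 0.41 -7.72  0.54] turn units -15.05 tilt [ 0.002 -0.    -1.   ]
```

Call:
drive_tool(increments=[[[0.05,-0.97,0],[0,0,0]],[[0.05,-0.97,0],[0,0,0]],[[0.05,-0.97,0],[0,0,0]],[[0.05,-0.97,0],[0,0,0]],[[0.05,-0.97,0],[0,0,0]],[[0.05,-0.97,0],[0,0,0]],[[0.05,-0.97,0],[0,0,0]],[[0.06,-0.93,0],[0,0,0]],[[0,0,0],[0,0,-1]],[[0,0,0],[0,0,-1]],[[0,0,0],[0,0,-1]],[[0,0,0],[0,0,-1]],[[0,0,0],[0,0,-1]],[[0,0,0],[0,0,-1]],[[0,0,0],[0,0,-1]],[[0,0,0],[0,0,-1]],[[0,0,0],[0,0,-1]],[[0,0,0],[0,0,-1]],[[0,0,0],[0,0,-1]],[[0,0,0],[0,0,-1]]])

```text
time: 37.05
tool_pos: [0.4629, -0.004, 0.0715]
eef_rot: [0.217, 0.976, -0.0, -0.001]
force: [0.0, -0.1, 0.7]
width: 0.701
finger_force: 0.0
```

Call:
drive_tool(increments=[[[0,0,0.1],[0,0,-1]],[[0,0,0.2],[0,0,-1]],[[0,0,0],[0,0,-1]],[[0,0,0],[0,0,0]]])

```text
time: 37.55
tool_pos: [0.463, -0.004, 0.0642]
eef_rot: [0.09, 0.996, -0.0, -0.001]
force: [-0.2, 0.8, -0.3]
width: 0.699
finger_force: 0.0
```

Run:
```python
from h import *
go(464,-4,9.5,170)
```

```text
t 37.55 p [463.   -4.   64.2] th 169.7 w 0.7 | shift units [-0.04  0.01  2.19] turn units -0.05 tilt [-0.002  0.    -1.   ]
```

Call:
drive_tool(increments=[[[-0.04,0,0.5],[0,0,0]],[[0,0,0.7],[0,0,0]],[[0,0,0.5],[0,0,0]],[[0,0,0.3],[0,0,0]],[[0,0,0.1],[0,0,0]],[[0,0,0],[0,0,0]]])

```text
time: 38.3
tool_pos: [0.4648, -0.0042, 0.0129]
eef_rot: [0.089, 0.996, 0.0, 0.0]
force: [0.4, 0.2, 0.0]
width: 0.701
finger_force: 0.0
```

Call:
drive_tool(increments=[[[0,0,0],[0,0,0]],[[0,0,0],[0,0,0]],[[0,0,0],[0,0,0]],[[0,0,0],[0,0,0]],[[0,0,0],[0,0,0]]], claw=1)

```text
time: 38.92
tool_pos: [0.4652, -0.0043, 0.0136]
eef_rot: [0.089, 0.996, 0.0, 0.001]
force: [0.4, 0.1, 6.1]
width: 0.363
finger_force: 42.4
```

```bash
python3 -c "
from h import *
go(471.4,324.6,80,82.5)"
```

```text
t 38.925 p [465.2  -4.3  13.6] th 169.8 w 0.36 | shift units [ 2.09 12.99 -2.66] turn units 17.45 tilt [ 0.002 -0.    -1.   ]
```

Call:
drive_tool(increments=[[[0,0,-0.4],[0,0,0]],[[0,0,-0.8],[0,0,0]],[[0,0,-0.9],[0,0,0]],[[0.15,0.93,-0.4],[0,0,0]],[[0.15,0.93,0],[0,0,0]],[[0.15,0.93,0],[0,0,0]],[[0.15,0.93,0],[0,0,0]],[[0.15,0.93,0],[0,0,0]],[[0.15,0.93,0],[0,0,0]],[[0.15,0.93,0],[0,0,0]],[[0.15,0.93,0],[0,0,0]],[[0.15,0.93,0],[0,0,0]],[[0.15,0.93,0],[0,0,0]],[[0.15,0.93,0],[0,0,0]],[[0.15,0.93,0],[0,0,0]],[[0.15,0.93,0],[0,0,0]],[[0.14,0.9,0],[0,0,0]],[[0,0,0],[0,0,1]],[[0,0,0],[0,0,1]],[[0,0,0],[0,0,1]]])

```text
time: 41.42
tool_pos: [0.4708, 0.3253, 0.0751]
eef_rot: [0.22, 0.976, -0.0, -0.0]
force: [0.2, -0.1, -1.4]
width: 0.364
finger_force: 41.6
```

Call:
drive_tool(increments=[[[0,0,0],[0,0,1]],[[0,0,0],[0,0,1]],[[0,0,0],[0,0,1]],[[0,0,0],[0,0,1]],[[0,0,0],[0,0,1]],[[0,0,0],[0,0,1]],[[0,0,0],[0,0,1]],[[0,0,0],[0,0,1]],[[0,0,0],[0,0,1]],[[0,0,0.2],[0,0,1]],[[0,0,0.2],[0,0,1]],[[0,0,0.2],[0,0,1]],[[0,0,0.2],[0,0,1]],[[0,0,0.2],[0,0,1]],[[0,0,0.2],[0,0,0.45]],[[0,0,0],[0,0,0]]])

```text
time: 43.42
tool_pos: [0.4705, 0.3249, 0.0447]
eef_rot: [0.752, 0.66, -0.001, -0.0]
force: [-0.2, -0.5, -0.8]
width: 0.367
finger_force: 41.6
```

```bash
python3 -c "
from h import *
go(471.4,324.6,13,82.5)"
```

```text
t 43.425 p [470.5 324.9  44.7] th 82.6 w 0.37 | shift units [-0.01  0.04  1.27] turn units 0.01 tilt [-0.001 -0.001 -1.   ]
```

Call:
drive_tool(increments=[[[0,0.04,0.5],[0,0,0]],[[0,0,0.4],[0,0,0]],[[0,0,0.22],[0,0,0]],[[0,0,0.12],[0,0,0]],[[0,0,0.04],[0,0,0]],[[0,0,0],[0,0,0]]])

```text
time: 44.18
tool_pos: [0.472, 0.3246, 0.0137]
eef_rot: [0.752, 0.66, 0.0, 0.0]
force: [-2.0, -0.3, 1.3]
width: 0.362
finger_force: 41.9
```

Call:
drive_tool(increments=[[[0,0,0],[0,0,0]],[[0,0,0],[0,0,0]],[[0,0,0],[0,0,0]],[[0,0,-0.4],[0,0,0]],[[0,0,-0.8],[0,0,0]],[[0,0,-1],[0,0,0]],[[0,0,-1],[0,0,0]],[[-1,0,-0.8],[0,0,0]],[[-1,0,-0.8],[0,0,0]],[[-1,0,-0.5],[0,0,0]],[[-1,0,0],[0,0,0]],[[-1,0,0],[0,0,0]],[[-1,0,0],[0,0,0]],[[0,0,0],[0,0,0]]], claw=-0.4)

```text
time: 45.92
tool_pos: [0.4527, 0.1749, 0.1478]
eef_rot: [0.752, 0.659, 0.001, 0.001]
force: [0.4, 0.6, -0.3]
width: 0.702
finger_force: 0.0
```

Run:
```python
from h import *
im=save('top','t4.png')
for k in HS:
    for r in ctrl.regions_of("bar_"+k,"top")[:1]: print(k,r["p"],r["box"],rect(r["mask"],"top",.032))
cv2.imwrite("pics/t4c.png",cv2.resize(im[140:300,150:490,::-1],None,fx=2.3,fy=2.3))
```

```text
yellow 0.56 [216.1, 158.3, 265.1, 176.3] (659.7, 205.4, 121.4, 40.6, -86.1)
green 0.8 [294.5, 158.3, 339.9, 175.3] (654.1, 1.7, 120.2, 36.9, -86.7)
red 0.69 [376.9, 149.1, 422.9, 166.7] (670.3, -210.7, 120.4, 37.5, 85.6)
brown 0.55 [414.5, 228.1, 465.0, 248.5] (467.2, -301.7, 124.8, 34.4, 81.7)
```

View pics/t4c.png

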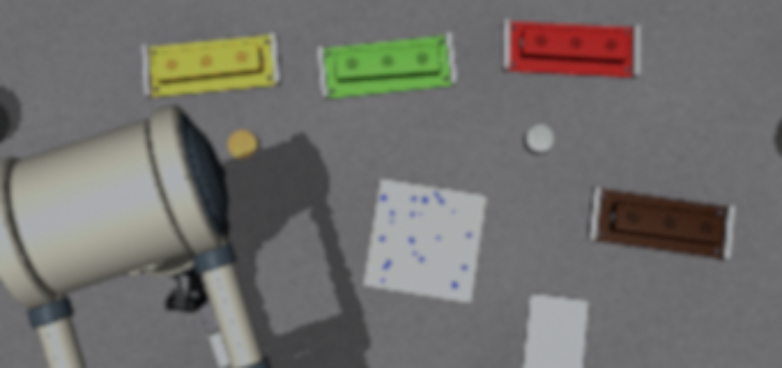

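Yellow, green, red and brown lie centred on their cradles. The arm hides blue, so I'll move it away and look.

Call:
drive_tool(increments=[[[-1,0,0],[0,0,0]],[[-1,0,0],[0,0,0]],[[-1,0,0],[0,0,0]],[[-1,0,0],[0,0,0]],[[-1,0,0],[0,0,0]],[[-1,0,0],[0,0,0]],[[-1,0,0],[0,0,0]],[[0,0,0],[0,0,0]]])

```text
time: 47.22
tool_pos: [0.4296, 0.0017, 0.1458]
eef_rot: [0.752, 0.659, -0.0, -0.0]
force: [0.5, 0.5, 0.5]
width: 0.701
finger_force: 0.0
```

Run:
```python
from h import *
im=save('top','t5.png')
for r in ctrl.regions_of("bar_blue","top")[:2]: print(r["p"],r["box"],rect(r["mask"],"top",.032))
s=save('scene','s5.png')
c=np.vstack([cv2.resize(im[140:290,150:490,::-1],(680,300)),cv2.resize(s[110:260,250:590,::-1],(680,300))]); cv2.imwrite("pics/c5.png",c)
```

```text
0.86 [170.8, 231.3, 220.8, 249.1] (471.3, 321.5, 124.8, 31.9, 81.8)
0.58 [215.8, 160.1, 265.7, 177.0] (658.2, 205.4, 121.5, 37.9, -84.7)
```

View pics/c5.png

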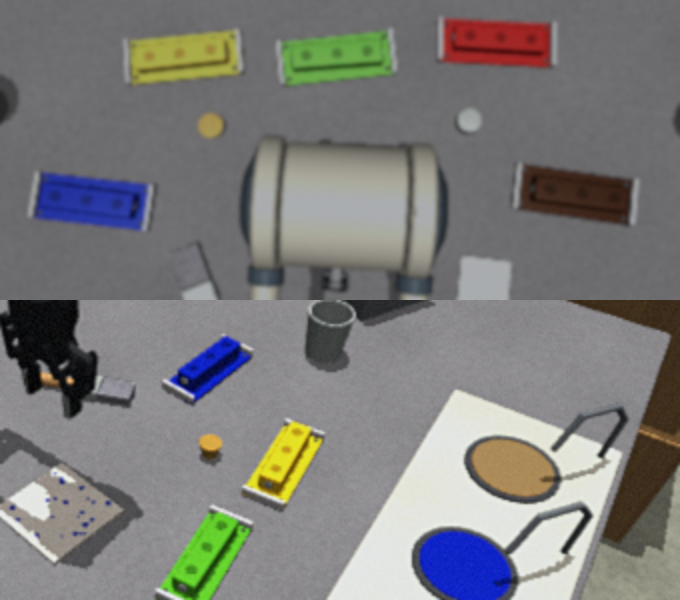

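All five bars lie flat and centred, blue included: it measures (471,322) against its cradle at (471,325).

```bash
python3 -c "
from cell import ctrl
print(ctrl.hand_in())"
```

```text
the job is handed in; nothing more can be done
None
```

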